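# Tip the chopping board down and push it against the tray

## Robot

A 6-joint arm with a two-finger parallel gripper is mounted at the origin on the work surface. World frame = base frame: x ahead of the robot, y to its left, z up, the work surface at z = 0. Lengths are in m, angles in degrees, forces in N, time in s.
With the tool pointing down it reaches from about 0.275 to 0.725 m from the base axis. Payload 15.9 kg.
Tool frame: the origin (TCP) lies between the finger pads; the fingertips stand 22 mm ahead of it and the grasp point (between the pads) lies 3 mm ahead of it; z points along the fingers, y is the line along which they close (so a half turn about z gives the same grasp; the last joint's range is limited). The gripper opens to 85 mm and grips with 20 to 120 N. Pads are 22 mm wide; open, the fingers measure 114 mm over their backs; the gripper's body (76 mm by 85 mm) begins 54 mm behind the grasp point. The pads swing forward as they close: fully open they stand 13 mm farther back than shut.
Start: joints at [70.187, 12.198, -1.971, 75.831, 0, 90], TCP at [0.169, 0.47, 0.231] pointing down, gripper open.
Joint ranges: [-170.91, 170.91], [-42.67, 98.43], [-65.05, 77.54], [-120.47, 116.71], [-90, 82.35], [-180, 180]. Speed limits (degrees/s): [108.29, 108.29, 136.94, 147.25, 180, 180].

## Interface

Orientations are given as a 3x3 rotation matrix whose columns are the frame's x, y, z axes.
In Python, from station import arm, snapshot, hand_in gives the robot as it stands.
- The arm moves only by the tool send_rows, never from a script. Its argument "moves" is a list of rows, each a list of 3 entries, a list of its own where there are three numbers: the shift along the tool's x, y, z normalised to -1 to 1, where 1 is 200 mm, then the turn, a rotation vector about the tool's x, y, z normalised to -1 to 1, where 1 is pi/2 rad, then the opening, from 0 (shut) to 1 (fully open). A call has 1 to 20 rows; each row is the pose to reach, as a shift and turn from the pose commanded when the call began, along the tool's axes at that moment; what a row does not reach only later rows make up. A row lasts 1/8 s, in which the tool goes at most 62.5 mm and 10.7 degrees, less where a joint would pass 70% of its speed; a pose out of reach is approached as far as the arm can. A call with a number of a shift or a turn outside -1 to 1 is refused whole. A call with a gripper value outside its range is refused whole. The fingers move at their own pace and stop on an object; "squeeze" is the grip in N (left out, the last holds). Time passes only in rows, so rows that repeat a pose let the fingers close. It gives the time, the measured TCP pose, the force, the opening and the grip force at its end, in the units of the state.
- arm.get_obs(): the state, without advancing time (a new reading comes with each control period).
- snapshot(name): name is "scene" or "top" or "wrist"; returns a dict with "pixels" (384x512x3 uint8, red, green, blue), "z_map" (384x512 float32, m along the optical axis (not along the pixel's ray), 0 where there is no reading), "fx", "fy", "cx", "cy" (pixels), "R" (3x3) and "t" (3): a world point X has camera coordinates R X + t; the wrist camera has in their place "T_tool_cam" (4x4, takes a point from camera to tool coordinates, whose origin is the TCP and whose axes are the flange's). Camera axes: x right, y down, z forward; pixel columns grow to the right and rows downward; lengths in m; the calibration is good to about 2 mm. A picture is of the moment at which its call begins: read the wrist's pose just before it.
- hand_in(): hands the job in; it is judged then, once.
The state is a dict: "t": time; "joint_pos": joint angles; "joint_vel": joint speeds; "joint_torque": joint torques, N m; "tcp_pos": TCP position; "eef_rot": TCP orientation; "wrist_force": force on the tool from outside, world axes, zero at the start; "moment": the same for the moment, N m; "grip_width": opening from 0.0 (shut) to 1.0 (fully open); "grasp_force": force on a finger pad.
Only numpy, scipy, OpenCV 4.12 (cv2) and the standard library are available. Lean on these libraries where they do the work, as an engineer would, in place of code of your own. Each camera call takes 0.05 s, during which the arm holds its last target. There are 200 camera calls.

## Task

Get the chopping board ready for work: push its top edge so that it tips over away from its wire rest and lies flat on the worktop, then push it along the worktop until its short end lies flush against the long side of the steel tray, within the tray's length. Do not lift the board off the worktop, and leave the bowl, jar and pepper mill where they stand. Finish with the hand clear of everything.

Things in the scene. Friction and masses are not known exactly. Their poses are not given: they have to be found in the camera images.
- board: loose wooden board 150 x 220 x 15 mm, 0.3 to 0.5 kg. Starts on a 220 mm edge, leaning 0.2 rad back on the rest, top edge 150 mm up; about 1 N at the top tips it towards the rest's +x, foot hardly slipping. Origin: centre of the 150 x 220 face that lands on the worktop. x: along the 150 mm side, foot to top edge; y: along the 220 mm side; z: thickness, towards the rest at first, up when lying
- board_foot (a point): middle of the lower long edge on which the board starts standing, half-way through its thickness. The lying board slides under 2 to 6 N; a corner that meets the tray first can stick, so arrive square
- board_top (a point): middle of the upper long edge of the standing board, half-way through its thickness; push on the side towards the rest to tip the board
- rest: fixed rest of 8 mm steel wire: two uprights 120 mm apart leaning back 0.2 rad, cross bar on top, highest point 92 mm (the board rises 58 mm above it), feet reaching 104 mm back. Origin: on the worktop at the standing board's back lower edge. x: level, from the rest through the board, the way it is to fall (roughly away from the robot); y: along the standing board; z up
- tray: open steel tray, fixed: 360 (x) x 180 (y) x 40 mm high, upright walls 4 mm. Origin: centre of its underside. Stands left or right of the board, its nearest point 40 to 175 mm from the end of the lying board, turned up to 0.2 rad from the rest. Long sides at y = +90 and -90 mm; with the board home, the two origins are 200 mm apart along the tray's y, the board on the side where it already is
- bowl: bystander, on the other side of the board from the tray: round ceramic bowl, 160 mm across, 60 mm high, origin at the centre of its foot
- jar: bystander, beyond the place where the board will lie, to the left: glass jar with steel lid, 54 mm across, 80 mm high, origin at the centre of its base
- mill: bystander, beyond the place where the board will lie, to the right: wooden pepper mill, 50 mm across, 100 mm high, origin at the centre of its base

How it is judged:
By the outcome, as a careful person would: the job done as asked, in the order asked, and still so for the second after the job is handed in, with the robot touching nothing.
It also fails if it takes over 54 s, if anything falls off the work surface, if the arm or the gripper's body presses on something with over 40 N, if the wrist force passes 120 N, or if a joint passes its speed limit or range.

## Working session

There is one attempt and no reset: what is moved stays moved. The work goes in short steps, Python scripts to look and compute and a tool call to move; the robot and the scene stay as the last step left them, time stands still between calls to the robot, and variables do not carry over. Pictures are saved under pics/ and viewed, at most 10 in all, crops included, and the job is handed in when it is done.

Besides the shell and the picture viewer there is one more tool, called as name(argument=value, ...), one argument or row to a line, values as JSON. send_rows: Moves the arm, as the interface text tells. Scaled input: -1 to 1 covers 200 mm each way for a shift and pi/2 rad each way for a turn. Its arguments: {"type":"object","properties":{"moves":{"type":"array"},"squeeze":{"type":"number"}},"required":["moves"]}

```bash
mkdir -p pics; ls
python3 - <<'E'
from station import arm, snapshot
import cv2,numpy as np
o=arm.get_obs();print(o)
a=[]
for n in("scene","top"):
    s=snapshot(n);np.savez(n+"0.npz",**s);cv2.imwrite(f"pics/{n}0.png",s["pixels"][:,:,::-1]);print(n,s["R"],s["t"],s["fx"],s["cx"],s["cy"],(s["z_map"]>0).mean())
E
```

```text
pics
{'t': 0.0, 'joint_pos': array([ 7.01885899e+01,  1.22260291e+01, -2.00580347e+00,  7.58327823e+01,
       -2.92475441e-04,  9.00016532e+01]), 'joint_vel': array([-0.02508081, -0.11546402, -0.06459034,  0.02747984,  0.05570227,
        0.0398082 ]), 'joint_torque': array([ 2.73692167e-03, -6.86150837e+01,  4.87119734e+01,  1.73635647e-02,
        8.81601864e-05, -7.96798616e-06]), 'tcp_pos': array([0.16935163, 0.47009372, 0.23022236]), 'eef_rot': array([[-9.40803515e-01,  3.38952215e-01, -3.77417593e-04],
       [ 3.38952425e-01,  9.40802915e-01, -1.06272434e-03],
       [-5.13719550e-06, -1.12774140e-03, -9.99999364e-01]]), 'wrist_force': array([ 0.33313742, -0.07381001,  0.00660275]), 'moment': array([ 0.03743596,  0.02737084, -0.03813335]), 'grasp_force': 0.0, 'grip_width': 1.0010023043499543}
scene [[-0.28232076  0.95926508  0.01027077]
 [ 0.80654022  0.24314197 -0.53886442]
 [-0.51941108 -0.14384882 -0.84232989]] [ 0.14221054 -0.43795161  1.68689684] 478.78804868848187 263.1542255974733 201.23331111965405 0.9962056477864584
top [[-0.02948781 -0.99951836 -0.00967065]
 [-0.98541242  0.03069124 -0.167393  ]
 [ 0.16760918  0.00459353 -0.98584282]] [0.07886228 0.6109373  1.03267892] 419.14569383837255 249.28324654415906 191.1716066687446 0.9958394368489584
```

View pics/scene0.png

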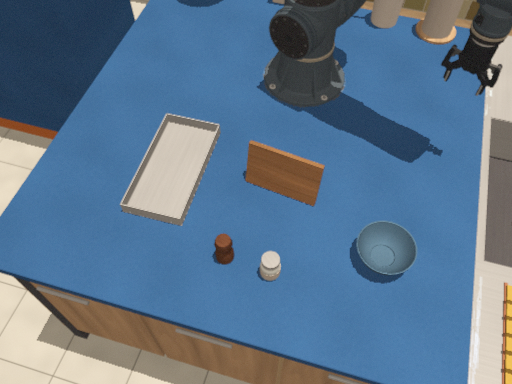

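View pics/top0.png

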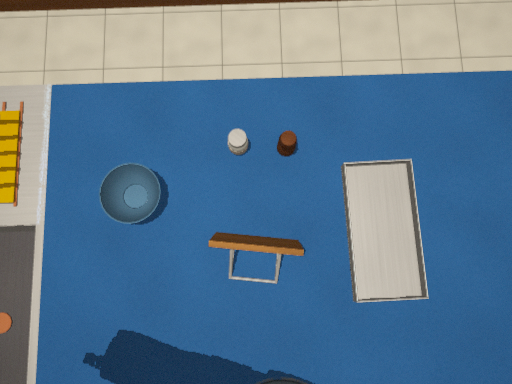

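The scene view shows the board at (285,172), with the tray to its left and the mill, jar and bowl beyond. The top view shows the board's top edge around (210–303, 240–250), the tray at (345–427, 160–300), the jar at (237,142), the mill at (288,143) and the bowl at (130,193). Next I'll measure them.

```bash
cat > h.py <<'E'
import numpy as np,cv2
def world(s):
    v,u=np.mgrid[:384,:512];z=s["z_map"]
    c=np.stack([(u-s["cx"])/s["fx"]*z,(v-s["cy"])/s["fy"]*z,z],-1)
    return (c-s["t"])@s["R"]
def ray(s,u,v,h):
    d=np.array([(u-s["cx"])/s["fx"],(v-s["cy"])/s["fy"],1])@s["R"];c=-s["R"].T@s["t"]
    return (c+d*(h-c[2])/d[2])
def proj(s,X):
    c=s["R"]@X+s["t"];return s["fx"]*c[0]/c[2]+s["cx"],s["fy"]*c[1]/c[2]+s["cy"]
def masks(s):
    hsv=cv2.cvtColor(s["pixels"],cv2.COLOR_RGB2HSV);H,S,V=cv2.split(hsv)
    return dict(wood=((H<20)&(S>110)&(V>50)),grey=((S<70)&(V>70)),)
E
python3 - <<'E'
from h import *
for n in("top","scene"):
    s=dict(np.load(n+"0.npz"));P=world(s);m=masks(s)
    X=P[...,0];Y=P[...,1];Z=P[...,2]
    tab=(X>.2)&(X<.95)&(abs(Y)<.5)
    print(n,"floor z",np.median(Z[tab&(s["pixels"][...,2]>100)]))
    for k in m:
        q=(m[k]&tab&(Z>.004)).astype(np.uint8)
        c,lab,st,ce=cv2.connectedComponentsWithStats(q)
        for i in range(1,c):
            if st[i,4]<60: continue
            p=P[lab==i];cnt=cv2.minAreaRect(p[:,:2].astype(np.float32)*1000)
            print(k,st[i],p.min(0).round(3),p.max(0).round(3),[np.round(x,1) for x in cnt])
            zt=p[:,2].max();t=p[p[:,2]>zt-.012];print("   top",cv2.boxPoints(cv2.minAreaRect(t[:,:2].astype(np.float32)*1000)).round().tolist())
    b=((Z>.015)&(Y>.2)&(X>.3)&(X<.95)&(Y<.5));p=P[b]
    if len(p):print("bowl",cv2.minEnclosingCircle(p[p[:,2]>.045][:,:2].astype(np.float32)*1000),p[:,2].max())
E
```

```text
top floor z -2.3195412336951158e-05
wood [277 131  19  24 321] [ 0.431 -0.06   0.013] [0.758 0.055 1.121] [array([592.2,  -5.4]), array([ 43. , 341.2]), np.float64(76.5)]
   top [[431.0, 55.0], [431.0, 55.0], [431.0, 55.0], [431.0, 55.0]]
wood [ 209  233   95   22 1324] [ 0.431 -0.061  0.005] [0.51  0.157 1.121] [array([465.4,  48.6]), array([217.5,  69.4]), np.float64(82.9)]
   top [[431.0, 55.0], [431.0, 55.0], [431.0, 55.0], [431.0, 55.0]]
grey [228 129  20  26 425] [0.431 0.055 0.01 ] [0.774 0.114 1.121] [array([602.2,  84.8]), array([343.1,  51.7]), np.float64(1.2)]
   top [[431.0, 55.0], [431.0, 55.0], [431.0, 55.0], [431.0, 55.0]]
grey [ 341  159   88  144 5727] [ 0.325 -0.381  0.004] [0.693 0.055 1.121] [array([ 508.4, -159.9]), array([367.9, 433.7]), np.float64(1.3)]
   top [[431.0, 55.0], [431.0, 55.0], [431.0, 55.0], [431.0, 55.0]]
grey [229 249  53  35 340] [ 0.377 -0.013  0.004] [0.465 0.12  1.121] [array([421. ,  54.3]), array([127.4,  75.6]), np.float64(82.8)]
   top [[431.0, 55.0], [431.0, 55.0], [431.0, 55.0], [431.0, 55.0]]
bowl ((617.7708740234375, 368.767639160156
[... 1361 characters left out ...]
179  20  14  82] [ 0.558 -0.336  0.004] [ 0.602 -0.277  0.01 ] [array([ 580. , -306.4]), array([43.3, 58.7]), np.float64(0.9)]
   top [[558.0, -277.0], [559.0, -336.0], [602.0, -335.0], [601.0, -277.0]]
grey [159 180  26  24 161] [ 0.547 -0.285  0.004] [ 0.628 -0.217  0.012] [array([ 586.8, -254.2]), array([78.3, 69.2]), np.float64(7.6)]
   top [[543.0, -225.0], [553.0, -294.0], [630.0, -283.0], [621.0, -215.0]]
grey [260 251  21  30 509] [0.695 0.065 0.005] [0.78  0.119 0.085] [array([743.1,  80.1]), array([84.9, 50.8]), np.float64(45.8)]
   top [[722.0, 106.0], [734.0, 64.0], [780.0, 77.0], [768.0, 119.0]]
bowl ((617.6838989257812, 371.8585510253906), 81.26244354248047) 0.06496280968990037
```

```bash
cat >> h.py <<'E'
def rect(p):
    (c,wh,a)=cv2.minAreaRect(p[:,:2].astype(np.float32)*1000);return np.round(c,1),np.round(wh,1),round(a,2)
def goal(o,pos,yaw):
    """tool-frame normalised shift/turn to get to pos, tool y at yaw deg, pointing down"""
    from scipy.spatial.transform import Rotation as Ro
    R=o["eef_rot"];y=np.radians(yaw);Y=np.array([np.cos(y),np.sin(y),0]);Z=np.array([0,0,-1.]);T=np.stack([np.cross(Y,Z),Y,Z],1)
    return (R.T@(np.array(pos)-o["tcp_pos"])/.2).round(3),(Ro.from_matrix(R.T@T).as_rotvec()/(np.pi/2)).round(3)
E
python3 - <<'E'
from h import *
from station import arm
for n in("top","scene"):
    s=dict(np.load(n+"0.npz"));P=world(s);m=masks(s);X,Y,Z=P[...,0],P[...,1],P[...,2];ok=s["z_map"]>0
    b=m["wood"]&ok&(X>.38)&(X<.6)&(Z>.01);p=P[b]
    print(n,"board top",rect(p[p[:,2]>.143]),p[:,2].max(),rect(p[p[:,2]<.03]) if (p[:,2]<.03).any() else 0)
    t=ok&(X>.25)&(X<.8)&(Y<-.14)&(Y>-.45)&(Z>.03)&(Z<.06);print("tray rim",rect(P[t]),cv2.boxPoints(cv2.minAreaRect(P[t][:,:2].astype(np.float32)*1000)).round().tolist())
    # ray check: outer tray contour at rim height
    # board top edge by rays
    c=max(cv2.findContours((b).astype(np.uint8),0,2)[0],key=cv2.contourArea)[:,0]
    h=np.array([ray(s,u,v,.15) for u,v in c]);print("ray@.15",h.min(0).round(3),h.max(0).round(3))
    l=[( np.median(X[(abs(Y-y)<.004)&b&(Z>.14)]),y) for y in(-.04,0,.05,.1,.14)];print(np.round(l,3).tolist())
o=arm.get_obs()
for P_ in([.37,.06,.24],[.37,.06,.14]):print(P_,goal(o,P_,83.1))
E
```

```text
top board top (array([464.4,  48.7]), array([217.5,  14.9]), 82.79) 0.15388275569837345 (array([497.1,  45.5]), array([211.7,   4.3]), 82.77)
tray rim (array([ 507. , -285.2]), array([360.4, 182.2]), 1.4) [[325.0, -199.0], [329.0, -381.0], [689.0, -372.0], [685.0, -190.0]]
ray@.15 [ 0.447 -0.059  0.15 ] [0.501 0.156 0.15 ]
[[0.454, -0.04], [0.459, 0.0], [0.464, 0.05], [0.472, 0.1], [0.476, 0.14]]
scene board top (array([467. ,  51.2]), array([218.1,  20.2]), 83.61) 0.153597880141512 (array([497.1,  47.7]), array([217. ,  15.1]), 82.42)
tray rim (array([ 508. , -281.4]), array([365.6, 183.1]), 1.33) [[323.0, -194.0], [327.0, -377.0], [693.0, -369.0], [689.0, -186.0]]
ray@.15 [ 0.449 -0.056  0.15 ] [0.605 0.162 0.15 ]
[[0.459, -0.04], [0.463, 0.0], [0.468, 0.05], [0.476, 0.1], [0.481, 0.14]]
[0.37, 0.06, 0.24] (array([-1.639, -1.589, -0.047]), array([-0.001, -0.   , -0.143]))
[0.37, 0.06, 0.14] (array([-1.639, -1.589,  0.453]), array([-0.001, -0.   , -0.143]))
```

send_rows(
  moves=[
    [[-0.82, -0.795, -0.05], [0, 0, -0.144], 1],
    [[-0.82, -0.795, -0.05], [0, 0, -0.144], 1],
    [[-0.82, -0.795, -0.05], [0, 0, -0.144], 1],
    [[-0.82, -0.795, -0.05], [0, 0, -0.144], 1],
    [[-0.82, -0.795, -0.05], [0, 0, -0.144], 1],
    [[-0.82, -0.795, -0.05], [0, 0, -0.144], 1],
    [[-0.82, -0.795, -0.05], [0, 0, -0.144], 1],
    [[-0.82, -0.795, -0.05], [0, 0, -0.144], 1],
  ],
)

```text
t: 1.1
tcp_pos: [0.2695, 0.2658, 0.2405]
eef_rot: [[-0.993, 0.118, -0.0], [0.118, 0.993, -0.0], [0.0, -0.0, -1.0]]
wrist_force: [0.1, 0.8, -1.0]
grip_width: 1.001
grasp_force: 0.0
```

Run:
```python
from h import *
from station import arm
o=arm.get_obs();print(o["t"],o["tcp_pos"],o["wrist_force"])
print(goal(o,[.385,.059,.24],82.8),goal(o,[.385,.059,.14],82.8))
```

```text
1.1 [0.26948144 0.26581667 0.24051973] [ 0.07446597  0.7822937  -0.96484813]
(array([-0.695, -0.959,  0.003]), array([-0.   , -0.   ,  0.005])) (array([-0.696, -0.959,  0.503]), array([-0.   , -0.   ,  0.005]))
```

send_rows(
  moves=[
    [[-0.696, -0.96, 0], [0, 0, 0.005], 1],
    [[-0.696, -0.96, 0], [0, 0, 0.005], 1],
    [[-0.696, -0.96, 0], [0, 0, 0.005], 1],
    [[-0.696, -0.96, 0], [0, 0, 0.005], 1],
    [[-0.696, -0.96, 0], [0, 0, 0.005], 1],
    [[-0.696, -0.96, 0], [0, 0, 0.005], 1],
    [[-0.696, -0.96, 0], [0, 0, 0.005], 1],
    [[-0.696, -0.96, 0.3], [0, 0, 0.005], 1],
    [[-0.696, -0.96, 0.5], [0, 0, 0.005], 1],
    [[-0.696, -0.96, 0.5], [0, 0, 0.005], 1],
    [[-0.696, -0.96, 0.5], [0, 0, 0.005], 1],
  ],
)

```text
t: 2.48
tcp_pos: [0.3858, 0.0587, 0.1423]
eef_rot: [[-0.992, 0.126, 0.001], [0.126, 0.992, 0.0], [-0.001, 0.0, -1.0]]
wrist_force: [-0.1, -0.7, 0.5]
grip_width: 1.0
grasp_force: 0.0
```

Run:
```python
from h import *
from station import arm,snapshot
for n in("scene","top"):
    s=snapshot(n);np.savez(n+"1.npz",**s)
    P=world(s)
    q=(s["z_map"]>0)&(P[...,0]<.43)&(P[...,0]>.33)&(abs(P[...,1]-.059)<.08)&(P[...,2]>.096)&(P[...,2]<.2);print(n,np.sort(P[q][:,2])[:8].round(3),P[q][:,0].min().round(3),P[q][:,0].max().round(3))
s=dict(np.load("scene1.npz"));cv2.imwrite("pics/s1.png",cv2.resize(s["pixels"][60:240,180:420,::-1],None,fx=3,fy=3))
```

```text
scene [0.156 0.157 0.157 0.158 0.159 0.16  0.16  0.161] 0.375 0.406Traceback (most recent call last):
  File "<stdin>", line 6, in <module>
    return umr_minimum(a, axis, None, out, keepdims, initial, where)
ValueError: zero-size array to reduction operation minimum which has no identity
```

send_rows(
  moves=[
    [[-0.1, 0, 0.03], [0, 0, 0], 1],
    [[-0.2, 0, 0.03], [0, 0, 0], 1],
    [[-0.25, 0, 0.03], [0, 0, 0], 1],
    [[-0.28, 0, 0.03], [0, 0, 0], 1],
    [[-0.31, 0, 0.03], [0, 0, 0], 1],
    [[-0.34, 0, 0.03], [0, 0, 0], 1],
    [[-0.37, 0, 0.03], [0, 0, 0], 1],
    [[-0.4, 0, 0.03], [0, 0, 0], 1],
    [[-0.43, 0, 0.03], [0, 0, 0], 1],
  ],
)

```text
t: 3.7
tcp_pos: [0.4717, 0.047, 0.1358]
eef_rot: [[-0.992, 0.127, 0.002], [0.127, 0.992, -0.0], [-0.002, 0.0, -1.0]]
wrist_force: [-0.7, -0.7, 16.5]
grip_width: 1.0
grasp_force: 8.7
```

Run:
```python
from h import *
from station import arm,snapshot
s=snapshot("scene");np.savez("scene1.npz",**s)
cv2.imwrite("pics/s1.png",cv2.resize(s["pixels"][60:240,180:420,::-1],None,fx=3,fy=3))
```

```text
(no output)
```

View pics/s1.png

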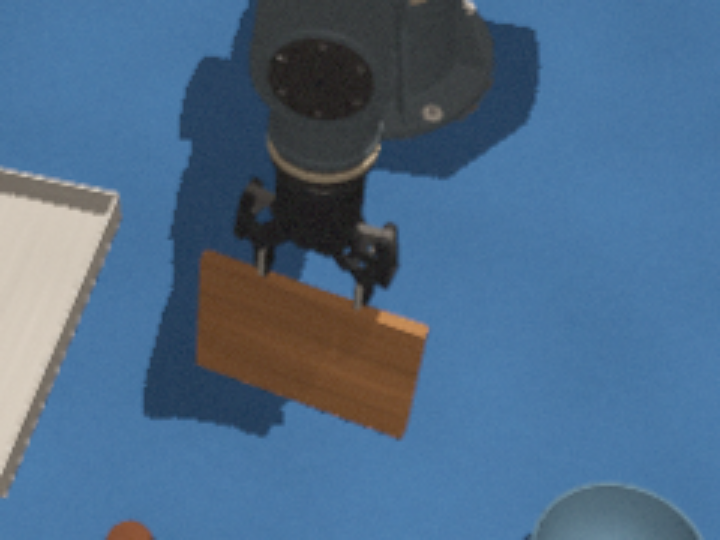

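The fingers are at crop (262,262) and (360,297), on the board's top edge, and the board is still standing. The upward force of 16.5 N suggests the tips are riding on the edge, so I'll measure the lean before backing off.

Run:
```python
from h import *
from station import arm
s=dict(np.load("scene1.npz"));P=world(s);m=masks(s)["wood"]&(s["z_map"]>0)&(P[...,0]<.65)&(P[...,0]>.38)&(P[...,2]>.005)
p=P[m]
for a in range(0,16,2):
    k=p[(p[:,2]>a/100)&(p[:,2]<a/100+.02)]
    if len(k):l=np.polyfit(k[:,1]-.049,k[:,0],1);print(a,l.round(3),k[:,1].min().round(3),k[:,1].max().round(3))
g=(s["z_map"]>0)&(P[...,2]>.1)&(P[...,2]<.19)&(P[...,0]>.42)&(P[...,0]<.56)&(P[...,1]>-.06)&(P[...,1]<.16)&~m
k=P[g];i=k[:,2].argsort()[:12];print(k[i].round(3)); print(p[:,2].max())
```

```text
0 [0.172 0.5  ] -0.059 0.702
2 [0.128 0.499] -0.059 0.155
4 [0.128 0.497] -0.06 0.156
6 [0.127 0.494] -0.06 0.157
8 [0.126 0.492] -0.057 0.157
10 [0.129 0.49 ] -0.057 0.157
12 [0.128 0.488] -0.059 0.157
14 [0.125 0.482] -0.058 0.158
[[0.501 0.158 0.101]
 [0.501 0.158 0.106]
 [0.497 0.16  0.106]
 [0.496 0.159 0.109]
 [0.506 0.158 0.118]
 [0.499 0.159 0.118]
 [0.5   0.158 0.124]
 [0.494 0.16  0.125]
 [0.503 0.158 0.132]
 [0.497 0.159 0.135]
 [0.491 0.16  0.144]
 [0.501 0.159 0.145]]
0.15681324121947335
```

The board leans about 0.09 rad and the tips are on its top edge. I'll lift, retreat, shut the fingers (tips farthest forward) and come in lower.

send_rows(
  moves=[
    [[0, 0, -0.1], [0, 0, 0], 1],
    [[0, 0, -0.2], [0, 0, 0], 1],
    [[0.2, 0, -0.2], [0, 0, 0], 1],
    [[0.4, 0, -0.2], [0, 0, 0], 0],
    [[0.43, 0, -0.15], [0, 0, 0], 0],
    [[0.43, 0, -0.05], [0, 0, 0], 0],
    [[0.43, 0, 0.0], [0, 0, 0], 0],
    [[0.43, 0, 0.0], [0, 0, 0], 0],
    [[0.43, 0, 0.0], [0, 0, 0], 0],
  ],
)

```text
t: 4.88
tcp_pos: [0.3856, 0.058, 0.1351]
eef_rot: [[-0.992, 0.127, 0.0], [0.127, 0.992, 0.0], [-0.0, 0.0, -1.0]]
wrist_force: [-0.7, 0.3, -0.5]
grip_width: 0.003
grasp_force: 0.0
```

Run:
```python
from h import *
from station import arm,snapshot
ims=[]
for n in("top","wrist","scene"):
    o=arm.get_obs();s=snapshot(n);np.savez(n+"2.npz",**s,pos=o["tcp_pos"],rot=o["eef_rot"]);ims.append(s["pixels"][:,:,::-1])
    if n=="wrist":print(s["T_tool_cam"].round(4),s["fx"],s["cx"],s["cy"])
print(o["tcp_pos"],o["grip_width"])
cv2.imwrite("pics/c2.png",np.hstack([cv2.resize(ims[0][140:384,130:380],(400,390)),cv2.resize(ims[1],(400,390))]))
s=dict(np.load("scene2.npz"));P=world(s);m=masks(s)["wood"]&(s["z_map"]>0)&(P[...,0]<.65)&(P[...,0]>.38)&(P[...,2]>.005)&(P[...,1]<.2);p=P[m];print(rect(p),p[:,2].max())
for a in (2,12):
    k=p[(p[:,2]>a/100)&(p[:,2]<a/100+.02)];print(a,np.polyfit(k[:,1]-.049,k[:,0],1))
```

```text
[[-3.000e-04 -9.527e-01 -3.040e-01  7.810e-02]
 [ 1.000e+00 -2.000e-04 -3.000e-04  1.200e-03]
 [ 2.000e-04 -3.040e-01  9.527e-01 -1.429e-01]
 [ 0.000e+00  0.000e+00  0.000e+00  1.000e+00]] 330.13700858366815 258.17873043088963 193.7802966229364
[0.38562576 0.05799739 0.13516076] 0.0012887922594663514
(array([479.4,  50. ]), array([219.5,  49.6]), 83.57) 0.1536444842034484
2 [0.12694872 0.49595195]
12 [0.12399636 0.4748692 ]
```

View pics/c2.png

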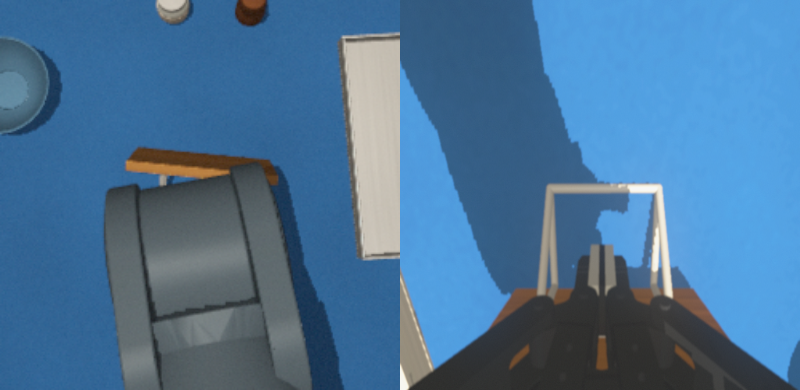

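The board is back on its rest. The top crop shows it at about (200,165), and the wrist view shows the closed tips at (600,250) with the rest wire behind them. Now I'll check the tip's depth.

Run:
```python
from h import *
s=dict(np.load("wrist2.npz"));z=s["z_map"];T=s["T_tool_cam"]
for v in range(235,300,6):
    for u in(250,262):
        c=np.array([(u-s["cx"])/s["fx"]*z[v,u],(v-s["cy"])/s["fy"]*z[v,u],z[v,u],1]);print(v,u,(T@c)[:3].round(4),end=" ")
    print()
```

```text
235 250 [-0.0503 -0.0064  0.1348] 235 262 [-0.0503  0.0047  0.1348] 
241 250 [ 0.0116 -0.0025 -0.0056] 241 262 [ 0.0113  0.003  -0.0051] 
247 250 [ 0.0116 -0.0024 -0.0117] 247 262 [ 0.0111  0.0029 -0.0107] 
253 250 [ 0.0111 -0.0023 -0.0164] 253 262 [ 0.0114  0.0028 -0.0168] 
259 250 [ 0.011  -0.0022 -0.0212] 259 262 [ 0.0116  0.0028 -0.0223] 
265 250 [ 0.0114 -0.002  -0.0269] 265 262 [ 0.0107  0.0027 -0.0257] 
271 250 [ 0.0117 -0.0019 -0.0318] 271 262 [ 0.0112  0.0027 -0.031 ] 
277 250 [ 0.0114 -0.0018 -0.0356] 277 262 [ 0.0118  0.0026 -0.0362] 
283 250 [ 0.0101 -0.0018 -0.0376] 283 262 [ 0.0106  0.0026 -0.0383] 
289 250 [ 0.0124 -0.0016 -0.0448] 289 262 [ 0.0077  0.0026 -0.0377] 
295 250 [ 0.0127 -0.0015 -0.0486] 295 262 [ 0.0046  0.0026 -0.0371]
```

In the wrist depth the closed tips sit about 2 mm behind the TCP, not 22 mm ahead of it. That matches the contact on the top edge (open tips about 15 mm above the TCP), so I'll go by the measured tip: lower by 25 mm and push with shut fingers.

send_rows(
  moves=[
    [[0, 0, 0.125], [0, 0, 0], 0],
    [[-0.12, 0, 0.125], [0, 0, 0], 0],
    [[-0.22, 0, 0.125], [0, 0, 0], 0],
    [[-0.27, 0, 0.125], [0, 0, 0], 0],
    [[-0.31, 0, 0.125], [0, 0, 0], 0],
    [[-0.35, 0, 0.125], [0, 0, 0], 0],
    [[-0.39, 0, 0.125], [0, 0, 0], 0],
    [[-0.43, 0, 0.125], [0, 0, 0], 0],
    [[-0.45, 0, 0.125], [0, 0, 0], 0],
  ],
)

```text
t: 6.15
tcp_pos: [0.4756, 0.0465, 0.1104]
eef_rot: [[-0.992, 0.127, 0.002], [0.127, 0.992, -0.0], [-0.002, 0.0, -1.0]]
wrist_force: [0.5, -0.1, 8.0]
grip_width: -0.002
grasp_force: 0.2
```

Run:
```python
from h import *
from station import arm,snapshot
o=arm.get_obs();print(o["tcp_pos"],o["wrist_force"],o["moment"])
s=snapshot("scene");w=snapshot("wrist");np.savez("scene3.npz",**s);np.savez("wrist3.npz",**w)
P=world(s);m=masks(s)["wood"]&(s["z_map"]>0)&(P[...,0]<.65)&(P[...,0]>.38)&(P[...,2]>.005)&(P[...,1]<.2);p=P[m];print(rect(p),p[:,2].max())
for a in (2,8,12,14):
    k=p[(p[:,2]>a/100)&(p[:,2]<a/100+.02)];print(a,np.polyfit(k[:,1]-.049,k[:,0],1))
cv2.imwrite("pics/c3.png",np.hstack([cv2.resize(s["pixels"][100:230,220:350,::-1],(400,400)),cv2.resize(w["pixels"][150:384,130:380,::-1],(400,400))]))
```

```text
[0.47561114 0.04647415 0.1103581 ] [ 0.5445458  -0.06868526  7.98789305] [-0.11101654 -0.05188581  0.0171471 ]
(array([495.9,  47.9]), array([220.6,  22.2]), 83.21) 0.15599835726439248
2 [0.12792675 0.50201547]
8 [0.12643521 0.50187769]
12 [0.12601257 0.50176037]
14 [0.12639561 0.49748353]
```

View pics/c3.png

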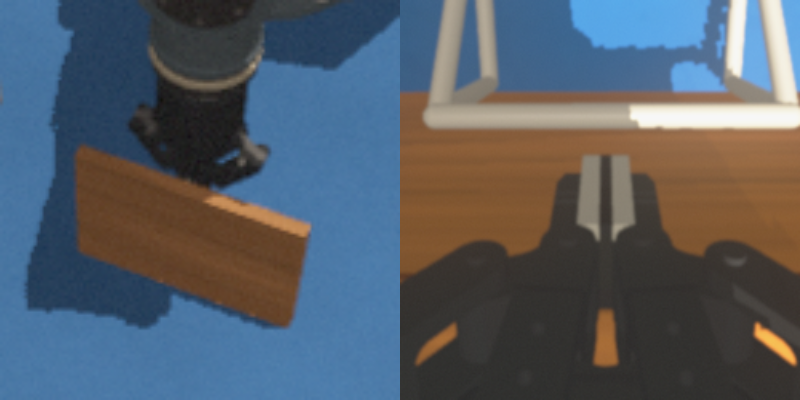

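The left crop shows the board now standing upright (front face at x=0.502 at every height). In the right crop the shut fingers are behind it at (605,190), past the rest's cross bar at (610,115). The edge is close under the knuckles, so I'll raise a little and push on.

send_rows(
  moves=[
    [[0, 0, -0.05], [0, 0, 0], 0],
    [[-0.05, 0, -0.05], [0, 0, 0], 0],
    [[-0.1, 0, -0.05], [0, 0, 0], 0],
    [[-0.15, 0, -0.05], [0, 0, 0], 0],
    [[-0.2, 0, -0.05], [0, 0, 0], 0],
    [[-0.25, 0, -0.05], [0, 0, 0], 0],
    [[-0.25, 0, -0.05], [0, 0, 0], 0],
    [[-0.25, 0, -0.2], [0, 0, 0], 0],
    [[-0.25, 0, -0.2], [0, 0, 0], 0],
  ],
)

```text
t: 7.38
tcp_pos: [0.5249, 0.0403, 0.1515]
eef_rot: [[-0.992, 0.127, 0.003], [0.127, 0.992, 0.0], [-0.003, 0.001, -1.0]]
wrist_force: [0.9, 0.4, -0.7]
grip_width: 0.001
grasp_force: 0.0
```

```bash
cat >> h.py <<'E'
def look(tag,n="scene"):
    from station import snapshot
    s=snapshot(n);np.savez(f"{n}{tag}.npz",**s);P=world(s)
    m=masks(s)["wood"]&(s["z_map"]>0)&(P[...,0]<.7)&(P[...,0]>.38)&(P[...,1]<.25)&(P[...,2]>.003);m=cv2.morphologyEx(m.astype(np.uint8),cv2.MORPH_OPEN,np.ones((3,3)))
    p=P[m>0];print(n,rect(p),"z",np.percentile(p[:,2],[5,50,99]).round(3));print(cv2.boxPoints(cv2.minAreaRect(p[:,:2].astype(np.float32)*1000)).round().tolist())
    return s
E
python3 - <<'E'
from h import *
s=look(4);t=look(4,"top")
cv2.imwrite("pics/c4.png",np.hstack([cv2.resize(s["pixels"][80:300,90:390,::-1],(400,300)),cv2.resize(t["pixels"][80:340,90:450,::-1],(400,300))]))
E
```

```text
scene (array([582.7,  37.7]), array([218.9, 153.1]), 82.65) z [0.01  0.014 0.02 ]
[[493.0, -61.0], [645.0, -81.0], [673.0, 136.0], [521.0, 156.0]]Traceback (most recent call last):
  File "<stdin>", line 2, in <module>
  File "h.py", line 25, in look
    p=P[m>0];print(n,rect(p),"z",np.percentile(p[:,2],[5,50,99]).round(3));print(cv2.boxPoints(cv2.minAreaRect(p[:,:2].astype(np.float32)*1000)).round().tolist())
                                 ~~~~~~~~~~~~~^^^^^^^^^^^^^^^^^^
    return _quantile_unchecked(
        a, q, axis, out, overwrite_input, method, keepdims, weights)
    return _ureduce(a,
                    func=_quantile_ureduce_func,
    ...<5 lines>...
                    overwrite_input=overwrite_input,
                    method=method)
    r = func(a, **kwargs)
    result = _quantile(arr,
                       quantiles=q,
    ...<2 lines>...
                       out=out,
                       weights=wgt)
    slices_having_nans = np.isnan(arr[-1, ...])
                                  ~~~^^^^^^^^^
IndexError: index -1 is out of bounds for axis 0 with size 0
```

The board now lies flat at (0.583, 0.038), yaw −7.4°. Next I'll move the hand round to its +y end, tool y along the tray's length, fingers spread.

Run:
```python
from h import *
from station import arm
o=arm.get_obs();print(o["joint_pos"].round(1));print(goal(o,[.582,.205,.17],1.35))
```

```text
[ 4.4 16.8 -7.8 65.4  0.  11.7]
(array([-0.183,  0.854, -0.102]), array([0.   , 0.   , 0.904]))
```

send_rows(
  moves=[
    [[-0.183, 0.3, -0.1], [0, 0, 0.1], 0.7],
    [[-0.183, 0.6, -0.1], [0, 0, 0.2], 0.7],
    [[-0.183, 0.854, -0.1], [0, 0, 0.3], 0.7],
    [[-0.183, 0.854, -0.1], [0, 0, 0.904], 0.7],
    [[-0.183, 0.854, -0.1], [0, 0, 0.904], 0.7],
    [[-0.183, 0.854, -0.1], [0, 0, 0.904], 0.7],
    [[-0.183, 0.854, -0.1], [0, 0, 0.904], 0.7],
    [[-0.183, 0.854, -0.1], [0, 0, 0.904], 0.7],
    [[-0.183, 0.854, -0.1], [0, 0, 0.904], 0.7],
    [[-0.183, 0.854, -0.1], [0, 0, 0.904], 0.7],
    [[-0.183, 0.854, -0.1], [0, 0, 0.904], 0.7],
  ],
)

```text
t: 8.85
tcp_pos: [0.582, 0.2049, 0.1695]
eef_rot: [[-0.026, 1.0, -0.0], [1.0, 0.026, -0.0], [-0.0, -0.0, -1.0]]
wrist_force: [1.0, 0.1, -0.2]
grip_width: 0.701
grasp_force: 0.0
```

Run:
```python
from h import *
from station import arm
o=arm.get_obs();print(o["joint_pos"].round(1),o["tcp_pos"])
s=look(5);P=world(s);q=(s["z_map"]>0)&(abs(P[...,0]-.582)<.08)&(P[...,1]>.16)&(P[...,1]<.25)&(P[...,2]>.1)&(P[...,2]<.26);k=P[q];print(k[k[:,2].argsort()[:10]].round(3))
t=look(5,"top") if 0 else None
w=__import__("station").snapshot("wrist");np.savez("wrist5.npz",**w)
z=w["z_map"];v,u=np.mgrid[:384,:512];T=w["T_tool_cam"]
c=np.stack([(u-w["cx"])/w["fx"]*z,(v-w["cy"])/w["fy"]*z,z],-1)@T[:3,:3].T+T[:3,3]
q=(z>0)&(c[...,2]<.06)&(abs(c[...,0])<.03);k=c[q];print(k[k[:,2].argsort()[-12:]].round(3))
```

```text
[ 19.4  27.1  10.3  73.2  -0.  107.9] [0.58196337 0.20489755 0.16951026]
scene (array([581.5,  37.4]), array([219. , 154.6]), 82.37) z [0.01  0.014 0.02 ]
[[490.0, -61.0], [644.0, -81.0], [673.0, 136.0], [519.0, 156.0]]
[[0.616 0.2   0.173]
 [0.618 0.217 0.179]
 [0.619 0.197 0.18 ]
 [0.623 0.205 0.181]
 [0.622 0.21  0.182]
 [0.62  0.199 0.184]
 [0.619 0.216 0.184]
 [0.618 0.199 0.185]
 [0.625 0.207 0.186]
 [0.625 0.212 0.187]]
[[-0.002 -0.03  -0.006]
 [-0.001  0.03  -0.006]
 [-0.005 -0.03  -0.006]
 [ 0.003 -0.03  -0.006]
 [ 0.006 -0.03  -0.005]
 [ 0.005 -0.03  -0.005]
 [ 0.006  0.03  -0.005]
 [ 0.007  0.03  -0.005]
 [ 0.005  0.03  -0.005]
 [-0.002  0.03  -0.005]
 [ 0.005  0.03  -0.005]
 [-0.002 -0.03  -0.005]]
```

Both views put the tips about 5 mm behind the TCP at this opening, so TCP z ≈ 0.001 leaves them about 6 mm up. Descending.

send_rows(
  moves=[
    [[0, 0, 0.25], [0, 0, 0], 0.7],
    [[0, 0, 0.5], [0, 0, 0], 0.7],
    [[0, 0, 0.7], [0, 0, 0], 0.7],
    [[0, 0, 0.78], [0, 0, 0], 0.7],
    [[0, 0, 0.82], [0, 0, 0], 0.7],
    [[0, 0, 0.84], [0, 0, 0], 0.7],
    [[0, 0, 0.84], [0, 0, 0], 0.7],
  ],
)

```text
t: 9.82
tcp_pos: [0.5826, 0.2052, 0.0026]
eef_rot: [[-0.024, 1.0, 0.001], [1.0, 0.024, 0.0], [0.0, 0.001, -1.0]]
wrist_force: [0.8, 0.2, -0.4]
grip_width: 0.701
grasp_force: 0.0
```

send_rows(
  moves=[
    [[-0.08, 0, 0], [0, 0, 0], 0.7],
    [[-0.16, 0, 0], [0, 0, 0], 0.7],
    [[-0.2, 0, 0], [0, 0, 0], 0.7],
    [[-0.23, 0, 0], [0, 0, 0], 0.7],
    [[-0.26, 0, 0], [0, 0, 0], 0.7],
    [[-0.29, 0, 0], [0, 0, 0], 0.7],
    [[-0.32, 0, 0], [0, 0, 0], 0.7],
    [[-0.35, 0, 0], [0, 0, 0], 0.7],
    [[-0.38, 0, 0], [0, 0, 0], 0.7],
    [[-0.41, 0, 0], [0, 0, 0], 0.7],
    [[-0.44, 0, 0], [0, 0, 0], 0.7],
    [[-0.47, 0, 0], [0, 0, 0], 0.7],
    [[-0.5, 0, 0], [0, 0, 0], 0.7],
    [[-0.53, 0, 0], [0, 0, 0], 0.7],
    [[-0.53, 0, 0], [0, 0, 0], 0.7],
  ],
)

```text
t: 11.7
tcp_pos: [0.5845, 0.0982, 0.0016]
eef_rot: [[-0.023, 1.0, -0.0], [1.0, 0.023, -0.001], [-0.001, -0.0, -1.0]]
wrist_force: [0.4, 0.1, 0.7]
grip_width: 0.699
grasp_force: 0.0
```

Run:
```python
from h import *
s=look(6)
P=world(s);X,Y,Z=P[...,0],P[...,1],P[...,2];t=(s["z_map"]>0)&(X>.25)&(X<.8)&(Y<-.14)&(Y>-.45)&(Z>.03)&(Z<.06);print("tray",rect(P[t]),cv2.boxPoints(cv2.minAreaRect(P[t][:,:2].astype(np.float32)*1000)).round().tolist())
cv2.imwrite("pics/c6.png",cv2.resize(s["pixels"][80:300,90:390,::-1],(600,440)))
```

```text
scene (array([595.8, -22.9]), array([218.8, 155. ]), 89.56) z [0.01  0.014 0.02 ]
[[517.0, -132.0], [672.0, -133.0], [674.0, 86.0], [519.0, 87.0]]
tray (array([ 507.1, -282. ]), array([366.4, 184.1]), 1.23) [[322.0, -194.0], [326.0, -378.0], [692.0, -370.0], [688.0, -186.0]]
```

View pics/c6.png

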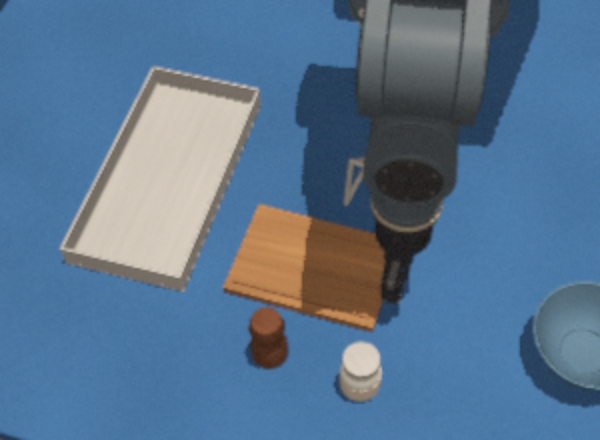

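The crop shows the board flat and almost square to the tray, about 57 mm short of it. The mill at (268,340) and the jar are clear. I'll go on with a slight −x bias.

send_rows(
  moves=[
    [[-0.03, -0.005, 0], [0, 0, 0], 0.7],
    [[-0.06, -0.01, 0], [0, 0, 0], 0.7],
    [[-0.09, -0.015, 0], [0, 0, 0], 0.7],
    [[-0.12, -0.02, 0], [0, 0, 0], 0.7],
    [[-0.15, -0.025, 0], [0, 0, 0], 0.7],
    [[-0.18, -0.03, 0], [0, 0, 0], 0.7],
    [[-0.21, -0.035, 0], [0, 0, 0], 0.7],
    [[-0.24, -0.04, 0], [0, 0, 0], 0.7],
    [[-0.24, -0.04, 0], [0, 0, 0], 0.7],
  ],
)

```text
t: 12.88
tcp_pos: [0.5777, 0.0502, 0.0018]
eef_rot: [[-0.023, 1.0, 0.0], [1.0, 0.023, -0.0], [-0.0, 0.0, -1.0]]
wrist_force: [0.0, -0.4, -0.7]
grip_width: 0.699
grasp_force: 0.0
```

Run:
```python
from h import *
s=look(7)
```

```text
scene (array([592.7, -68.9]), array([153.2, 223.9]), 1.29) z [0.01  0.014 0.02 ]
[[514.0, 41.0], [519.0, -183.0], [672.0, -179.0], [667.0, 45.0]]
```

send_rows(
  moves=[
    [[-0.01, 0, 0], [0, 0, 0], 0.7],
    [[-0.02, 0, 0], [0, 0, 0], 0.7],
    [[-0.03, 0, 0], [0, 0, 0], 0.7],
    [[-0.04, 0, 0], [0, 0, 0], 0.7],
    [[-0.045, 0, 0], [0, 0, 0], 0.7],
    [[-0.045, 0, 0], [0, 0, 0], 0.7],
  ],
)

```text
t: 13.68
tcp_pos: [0.5779, 0.0417, 0.0018]
eef_rot: [[-0.023, 1.0, 0.0], [1.0, 0.023, -0.0], [-0.0, 0.0, -1.0]]
wrist_force: [-0.2, 1.8, 1.6]
grip_width: 0.698
grasp_force: 0.9
```

send_rows(
  moves=[
    [[-0.005, 0, 0], [0, 0, 0], 0.7],
    [[-0.01, 0, 0], [0, 0, 0], 0.7],
    [[-0.015, 0, 0], [0, 0, 0], 0.7],
    [[-0.015, 0, 0], [0, 0, 0], 0.7],
  ],
)

```text
t: 14.18
tcp_pos: [0.5779, 0.0393, 0.0017]
eef_rot: [[-0.024, 1.0, -0.0], [1.0, 0.024, 0.001], [0.001, -0.0, -1.0]]
wrist_force: [-0.5, 7.8, 2.6]
grip_width: 0.698
grasp_force: 3.8
```

send_rows(
  moves=[
    [[-0.005, 0, 0], [0, 0, 0], 0.7],
    [[-0.01, 0, 0], [0, 0, 0], 0.7],
    [[-0.01, 0, 0], [0, 0, 0], 0.7],
  ],
)

```text
t: 14.55
tcp_pos: [0.5779, 0.0391, 0.0018]
eef_rot: [[-0.025, 1.0, -0.0], [1.0, 0.025, 0.005], [0.005, -0.0, -1.0]]
wrist_force: [-1.8, 21.7, 2.3]
grip_width: 0.703
grasp_force: 10.6
```

Run:
```python
from h import *
from station import arm
s=look(8)
```

```text
scene (array([592.7, -78.8]), array([154.5, 223.9]), 0.91) z [0.01  0.014 0.02 ]
[[514.0, 32.0], [517.0, -192.0], [672.0, -189.0], [668.0, 34.0]]
```

The board is firmly seated: 21.7 N, with almost no further advance. I'll back straight off, then lift.

send_rows(
  moves=[
    [[0.02, 0, 0], [0, 0, 0], 0.7],
    [[0.06, 0, 0], [0, 0, 0], 0.7],
    [[0.15, 0, 0], [0, 0, 0], 0.7],
    [[0.3, 0, 0], [0, 0, 0], 0.7],
    [[0.3, 0, -0.2], [0, 0, 0], 0.7],
    [[0.3, 0, -0.5], [0, 0, 0], 0.7],
    [[0.5, 0, -0.8], [0, 0, 0], 0.7],
    [[0.9, 0, -0.9], [0, 0, 0], 0.7],
    [[0.9, 0, -0.9], [0, 0, 0], 0.7],
    [[0.9, 0, -0.9], [0, 0, 0], 0.7],
    [[0.9, 0, -0.9], [0, 0, 0], 0.7],
  ],
)

```text
t: 15.98
tcp_pos: [0.5734, 0.2166, 0.1812]
eef_rot: [[-0.024, 1.0, -0.001], [1.0, 0.024, -0.001], [-0.001, -0.001, -1.0]]
wrist_force: [0.1, -1.0, -0.1]
grip_width: 0.701
grasp_force: 0.0
```

Run:
```python
from h import *
from station import snapshot
s=look(9);t=snapshot("top");np.savez("top9.npz",**t)
m=masks(t)["wood"];P=world(t);m=(m&(t["z_map"]>0)&(P[...,1]<.2)&(P[...,0]<.7)&(P[...,2]>.008)&(P[...,0]>.4));p=P[m];print("top board",rect(p),cv2.boxPoints(cv2.minAreaRect(p[:,:2].astype(np.float32)*1000)).round().tolist())
X,Y,Z=P[...,0],P[...,1],P[...,2];q=(t["z_map"]>0)&(X>.25)&(X<.8)&(Y<-.14)&(Y>-.45)&(Z>.03)&(Z<.06);print("tray",rect(P[q]),cv2.boxPoints(cv2.minAreaRect(P[q][:,:2].astype(np.float32)*1000)).round().tolist())
cv2.imwrite("pics/c9.png",np.hstack([cv2.resize(s["pixels"][80:300,90:390,::-1],(400,300)),cv2.resize(t["pixels"][100:320,180:440,::-1],(400,338))[:300]]))
```

```text
scene (array([593. , -80.6]), array([154.5, 221.4]), 1.49) z [0.01  0.014 0.02 ]
[[513.0, 28.0], [519.0, -193.0], [673.0, -189.0], [667.0, 32.0]]
top board (array([591.3, -83.7]), array([149. , 220.3]), 1.39) [[514.0, 25.0], [520.0, -196.0], [668.0, -192.0], [663.0, 28.0]]
tray (array([ 507.1, -285. ]), array([360.7, 181.5]), 1.37) [[325.0, -199.0], [329.0, -380.0], [690.0, -371.0], [685.0, -190.0]]
```

View pics/c9.png

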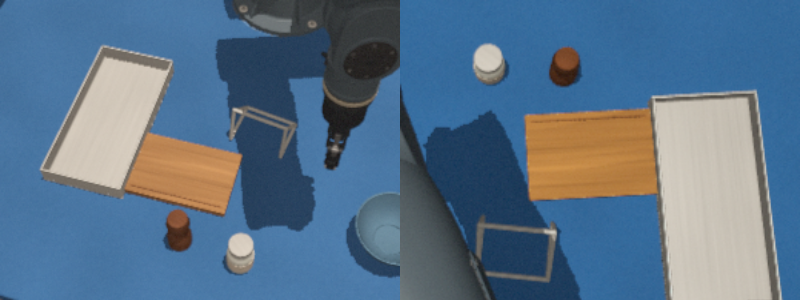

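Both crops show the board flat, its short end flush against the tray: yaw 1.39° against 1.37°, origins about 199 mm apart along the tray's y. Its far corner is 17 mm inside the tray's end, and the hand and bystanders are clear.

```bash
python3 -c "
from station import hand_in;print(hand_in())"
```

```text
the job is handed in; nothing more can be done
None
```

The job is handed in: the board was tipped flat and pushed flush against the tray's long side, within its length; the bowl, jar and mill were not touched, and the hand is clear.

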